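Fold the retaining flap and shut the weight case

ROBOT

A 7-joint arm with a two-finger parallel gripper is mounted at the origin on a cart in front of the work surface, level with it; the furniture and walls round the work are solid. World frame = base frame: x ahead of the robot, y to its left, z up, the work surface at z = 0. Lengths are in m, angles in rad, forces in N, time in s.
With the tool pointing down it reaches from about 0.4 to 0.85 m from the base axis. Payload 10.4 kg.
Tool frame: the origin (TCP) lies midway between the tips of the shut fingers; the grasp point (between the pads) lies 19 mm behind it (manip.grasp_offset is the distance from the TCP to the grasp point, in m); z points along the fingers, y is the line along which they close (so a half turn about z gives the same grasp; the last joint's range is limited). The gripper opens to 85 mm and grips with 20 to 120 N. Pads are 22 mm wide; open, the fingers measure 114 mm over their backs; the gripper's body (76 mm by 85 mm) begins 54 mm behind the grasp point. The pads swing forward as they close: fully open they stand 13 mm farther back than shut.
Start: joints at [-1.274, 0.332, -0.065, 1.46, 0.022, 1.35, -0.088], TCP at [0.196, 0.593, 0.231] pointing down, gripper open.
Joint ranges: [-2.6, 2.6], [-0.5, 2.12], [-1.47, 1.34], [0.16, 2.42], [-1.27, 4.41], [0.06, 2.06], [-2.6, 2.6]. Speed limits (rad/s): [2.22, 2.22, 2.79, 2.79, 3.14, 3.14, 3.14].

INTERFACE

Orientations are given as a unit quaternion [x, y, z, w].
In Python, from workcell import manip gives the robot as it stands.
- The arm moves only by the shell command python3 jog.py 'ROWS' [FORCE]. ROWS is 1 to 20 rows, parted by semicolons, with the numbers parted by spaces; each row has 7 numbers: a rotation vector rx, ry, rz in rad, then dx, dy, dz in m, then the opening from 0.0 (shut) to 1.0 (fully open); each row is the pose to reach, as a shift and turn from the pose commanded when the command began, along the tool's axes at that moment; what a row does not reach only later rows make up. A row lasts 1/8 s, in which the tool goes at most 0.0625 m and 0.188 rad, less where a joint would pass 70% of its speed; a pose out of reach is approached as far as the arm can. The fingers move at their own pace and stop on an object; FORCE is the grip in N (left out, the last holds). Time passes only in rows, so rows that do not move let the fingers close. It prints the time, the measured TCP pose, the force, the opening and the grip force at its end. Input that does not fit is refused with a message, and nothing moves.
- manip.get_obs(): the state, without advancing time (a new reading comes with each control period).
- manip.camera(name): name is "side" or "top" or "wrist"; returns the picture (480x640x3 uint8, blue, green, red); there is no depth.
- manip.calibration(name): a dict with "fx", "fy", "cx", "cy" (pixels), "k1" (the pictures are not rectified: a ray, as slopes to the right and down, at radius r is drawn at 1 + k1 r^2 times it, then the intrinsics apply), "world_from_camera" (4x4, takes a point from camera to world coordinates); the wrist camera has in their place "tool_from_camera" (4x4, takes a point from camera to tool coordinates, whose origin is the TCP and whose axes are the flange's). Camera axes: x right, y up, looking along -z (the intrinsics and any distortion apply to the point x, -y, -z); pixel columns grow to the right and rows downward; lengths in m; the calibration is good to about 2 mm. A picture is of the moment at which its call begins: read the wrist's pose just before it. calibration takes no time and is no camera call.
- manip.hand_in(): hands the job in; it is judged then, once.
The state is a dict: "clock": time; "joint_pos": joint angles; "joint_velocities": joint speeds; "tau": joint torques, N m; "position": TCP position; "ee_rot": TCP orientation; "ft_force": force on the tool from outside, world axes, zero at the start; "torque": the same for the moment, N m; "grip_width": opening from 0.0 (shut) to 1.0 (fully open); "grasp_force": force on a finger pad.
Only numpy, scipy, OpenCV 4.12 (cv2) and the standard library are available. Lean on these libraries where they do the work, as an engineer would, in place of code of your own. Each camera call takes 0.05 s, during which the arm holds its last target. There are 200 camera calls.

TASK

Close up the open case of balance weights: first fold the upright orange flap flat down over the weights, then swing the blue lid fully shut over it. Push both down lightly with the fingertips or the outside of the fingers, without squeezing or forcing them, and take the hand clear. Leave the weights in their pockets and do not disturb the dropper bottle, culture dish or blue slide box.

Things in the scene. Friction and masses are not known exactly. Their poses are not given: they have to be found in the camera images.
- case: Open tray of the weight case, black plastic with grey foam inside, 120 (x) x 140 (y) x 56 mm high, walls 4 mm, fixed on a 150 x 170 mm stone block that is 8 to 55 mm high. Origin: centre of the case's underside, on top of the block; x points from the front to the lid's hinge side, y to the wall at which the flap is hinged, z up. It stands in one of two places, turned up to 0.4 rad.
- flap (a joint): Angle of the orange retaining flap, a stiff plate 94 mm wide (case x -52 to +42 mm), 115 mm long, 3 mm thick: 0 = flat over the weights (its top 51.5 mm above the case's origin), 1.57 = upright, at most 1.75; starts at 1.35 to 1.7. Its hinge is stiff (0.035 N m): it stays where it is left; under 1 N near its edge folds it. Folding moves its free edge over towards case -y and down.
- flap_hinge (a point): Middle of the flap's hinge line, which runs along case x inside the +y wall, at case x -5, y 62, z 50 mm, in the middle of the plate's thickness. Its axes turn with the flap: -y runs from hinge to free edge, z is the normal of the face that is up when flat (and faces case +y, away from the weights, when upright).
- flap_edge (a point): Middle of the flap's free edge, 115 mm from the hinge.
- lid (a joint): Angle of the blue lid: 0 = shut, 1.57 = upright, at most 1.9; starts at 1.5 to 1.8. Its hinge is stiff (0.13 N m): it stays where it is left and must be pushed all the way down (about 1 to 3 N near the front edge). The upright flap physically stops it.
- lid_hinge (a point): Middle of the lid's hinge line, which runs along case y on the far rim, at case x 61, y 0, z 56.5 mm. Its axes turn with the lid: -x runs along the lid from hinge to front edge, z is the outward normal of its outer face.
- lid_front (a point): Middle of the front edge of the lid's outer face, 122 mm from the hinge line along the lid and 20 mm outward. The lid is a 142 mm wide shell, 20 mm deep with 3 mm walls; shut, its flat outer face is 76.5 mm above the case's origin.
- weight_big: Brass-coloured balance weight with a knob, 22 mm wide, 30 mm high, origin at the centre of its underside; stands loose in a foam pocket of the case, pocket floor 16 mm above the case's origin, and ends 2.5 mm below the folded flap.
- weight_left: Smaller brass-coloured weight, 17 x 17 x 24 mm, origin under its centre, loose in its pocket in the case on the +y side.
- weight_right: The same smaller weight in the pocket on the -y side.
- dropper: Small amber dropper bottle with a black cap, 29 mm wide, 63 mm high, origin under its centre; stands loose between the two places.
- dish: Round flat culture dish, 65 mm wide, 14 mm high, origin under its centre; lies loose to the left of the left place.
- box: Closed blue slide box, 98 x 115 x 34 mm, origin under its centre; stands loose in the place where the case is not. Its lid is fixed; not part of the job.

How it is judged:
By the outcome, as a careful person would: the job done as asked, in the order asked, and still so for the second after the job is handed in, with the robot touching nothing.
It also fails if it takes over 58 s, if anything falls off the work surface, if the arm or the gripper's body presses on something with over 40 N, if the wrist force passes 120 N, or if a joint passes its speed limit or range.

## Working session

There is one attempt and no reset: what is moved stays moved. The work goes in short steps, Python scripts to look and compute and a shell command to move; the robot and the scene stay as the last step left them, time stands still between calls to the robot, and variables do not carry over. Pictures are saved under pics/ and viewed, at most 10 in all, crops included, and the job is handed in when it is done.

```bash
ls; mkdir -p pics
python3 - <<'E'
from workcell import manip
import cv2,numpy as np
o=manip.get_obs();print(o['clock'],o['position'],o['ee_rot'],o['grip_width'])
for n in ['side','top']:
    cv2.imwrite(f'pics/{n}0.png',manip.camera(n)); c=manip.calibration(n);print(n,{k:np.round(v,4).tolist() for k,v in c.items()})
E
```

```text
jog.py
pics
workcell.py
0.0 [0.19637629 0.59294711 0.23048289] [ 1.59219746e-01  9.87242891e-01 -7.34308754e-04 -8.92122825e-05] 0.9994991265120483
side {'fx': 479.0824, 'fy': 479.0824, 'cx': 323.0971, 'cy': 237.7409, 'k1': -0.105, 'world_from_camera': [[0.9996, 0.027, 0.0022, 0.4591], [-0.0097, 0.433, -0.9013, -1.0194], [-0.0252, 0.901, 0.4331, 0.5743], [0.0, 0.0, 0.0, 1.0]]}
top {'fx': 614.6883, 'fy': 614.6883, 'cx': 324.9044, 'cy': 233.869, 'k1': -0.1771, 'world_from_camera': [[-0.0172, 0.9966, -0.0811, 0.3295], [-0.9998, -0.0176, -0.0039, -0.013], [-0.0053, 0.0811, 0.9967, 1.7168], [0.0, 0.0, 0.0, 1.0]]}
```

View pics/side0.png

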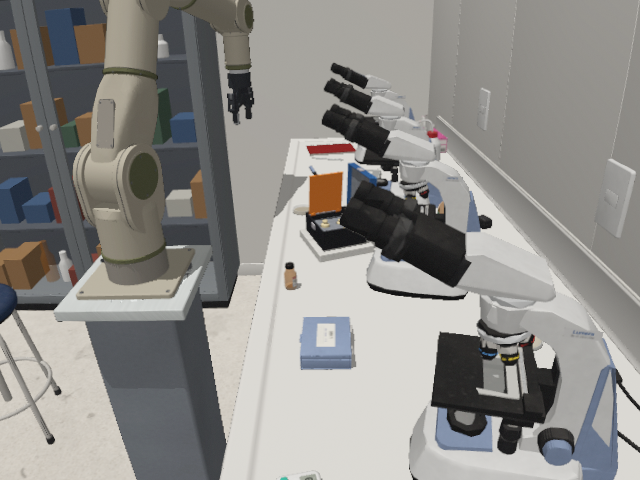

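View pics/top0.png

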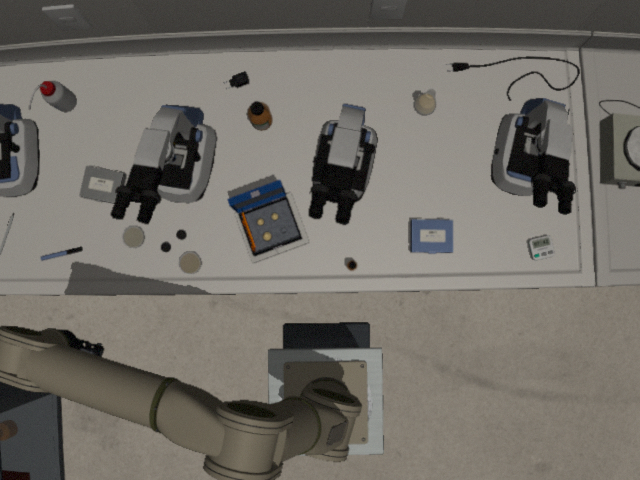

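The case is in the left place (top image around 268,222): lid hinge at the top, flap on the left. The box is at (431,235), the dropper at (350,264) and a dish near (190,262). I'll zoom in for the fit.

```bash
cat > h.py <<'E'
import numpy as np, cv2
from workcell import manip
def cal(n):
    c=manip.calibration(n); return np.array([[c['fx'],0,c['cx']],[0,c['fy'],c['cy']],[0,0,1]]),np.array([c['k1'],0,0,0]),np.array(c['world_from_camera'])
def proj(n,P):
    K,d,T=cal(n); p=(np.atleast_2d(P)-T[:3,3])@T[:3,:3]*[1,-1,-1]
    return cv2.projectPoints(p,np.zeros(3),np.zeros(3),K,d)[0][:,0]
def onz(n,uv,z):
    K,d,T=cal(n); s=cv2.undistortPoints(np.array(uv,float).reshape(-1,1,2),K,d)[:,0]
    D=np.c_[s[:,0],-s[:,1],-np.ones(len(s))]@T[:3,:3].T
    return T[:3,3]+D*((z-T[2,3])/D[:,2])[:,None]
E
python3 - <<'E'
import cv2
a=cv2.imread('pics/top0.png')[165:285,150:310]; cv2.imwrite('pics/tc.png',cv2.resize(a,None,fx=5,fy=5,interpolation=cv2.INTER_CUBIC))
a=cv2.imread('pics/side0.png')[150:270,290:450]; cv2.imwrite('pics/sc.png',cv2.resize(a,None,fx=5,fy=5,interpolation=cv2.INTER_CUBIC))
E
```

```text
(no output)
```

View pics/tc.png

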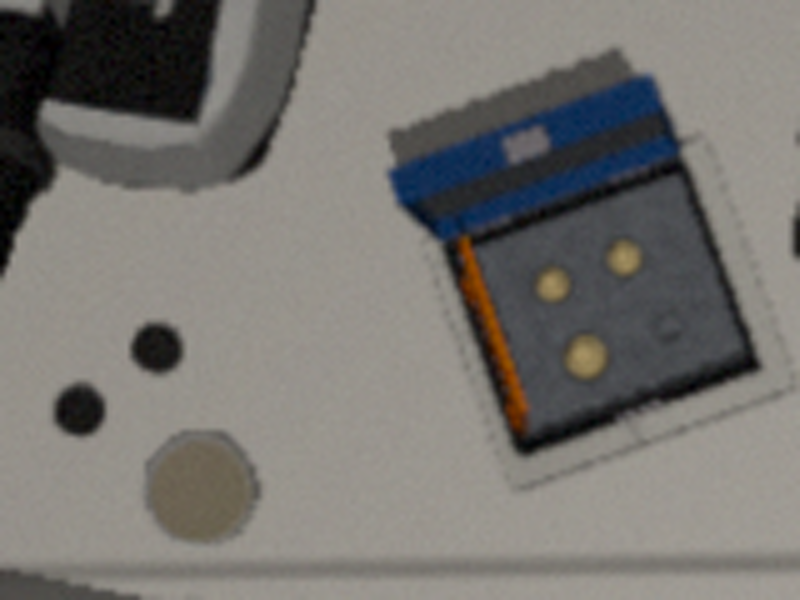

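View pics/sc.png

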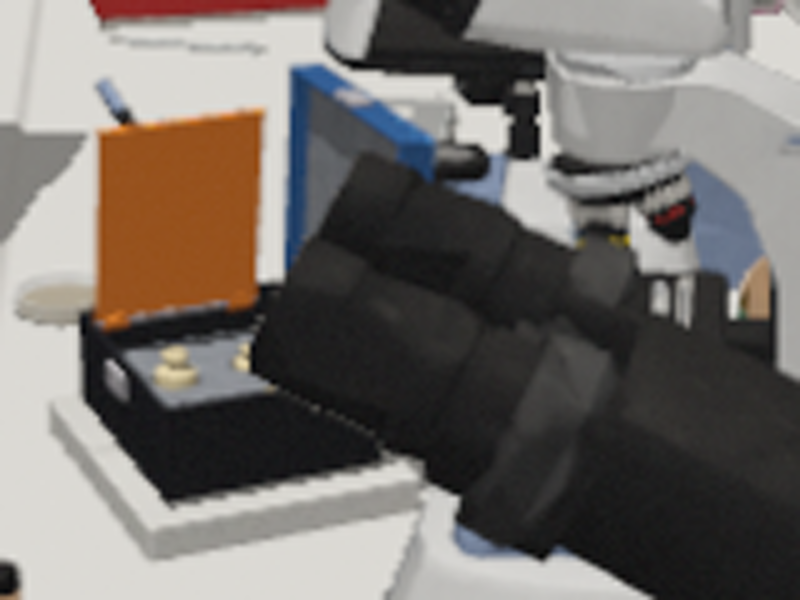

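```bash
cat > fit.py <<'E'
from h import *
from scipy.optimize import least_squares
def lid(a,l,y,n): return [.061-l*np.cos(a)+n*np.sin(a),y,.0565+l*np.sin(a)+n*np.cos(a)]
def fl(a,x,l,n): return [x,.062-l*np.cos(a)+n*np.sin(a),.05+l*np.sin(a)+n*np.cos(a)]
def world(q,P): c,s=np.cos(q[2]),np.sin(q[2]); return np.atleast_2d(P)@np.array([[c,s,0],[-s,c,0],[0,0,1]])+[q[0],q[1],q[3]]
top=[((758,366),lambda q:[-.06,-.07,.056]),((523,452),lambda q:[-.06,.07,.056]),((688,166),lambda q:[.06,-.07,.056]),
((517,488),lambda q:[-.075,.085,0]),((795,385),lambda q:[-.075,-.085,0]),((703,137),lambda q:[.075,-.085,0]),
((392,175),lambda q:lid(q[5],.122,.071,.02)),((655,78),lambda q:lid(q[5],.122,-.071,.02))]
side=[((98,132),lambda q:fl(q[4],-.052,.115,0)),((262,110),lambda q:fl(q[4],.042,.115,0)),((163,503),lambda q:[-.06,-.07,0]),
((150,535),lambda q:[-.075,-.085,0]),((50,407),lambda q:[-.075,.085,0]),((170,405),lambda q:[-.06,-.07,.056]),((83,316),lambda q:[-.06,.07,.056]),
((290,68),lambda q:lid(q[5],.122,.071,0)),((435,145),lambda q:lid(q[5],.122,-.071,.02))]
def res(q):
    r=[]
    for n,L,o in(('top',top,(150,165)),('side',side,(290,150))):
        uv=np.array([l[0] for l in L])/5+o-.4
        r.append(proj(n,world(q,np.array([l[1](q) for l in L])))-uv)
    return np.concatenate(r).ravel()
s=least_squares(res,[.55,.15,.35,.04,1.5,1.6],loss='soft_l1')
print(np.round(s.x,4));print(np.round(res(s.x).reshape(-1,2),1).tolist())
np.save('q.npy',s.x)
E
python3 fit.py
python3 - <<'E'
from h import *
print(onz('top',[[190,262],[134,236]],.014)) 
print(onz('top',[[345,205],[320,205],[343,215],[150,215],[117,210]],.2)); print(onz('side',[[348,210]],.2))
E
```

```text
[0.4895 0.1413 0.3323 0.0159 1.4809 1.5903]
[[0.6, -0.6], [-1.4, -0.0], [-0.5, -2.2], [-1.0, 0.7], [0.9, 0.3], [1.1, -0.4], [-0.4, -0.4], [0.1, -0.3], [-0.4, 0.1], [0.4, -0.1], [1.0, 2.4], [-0.1, -0.3], [-0.1, -1.1], [-1.0, 2.0], [-0.8, -0.3], [-0.6, 0.4], [-0.2, -0.4]]
[[0.39585031 0.37225663 0.014     ]
 [0.47162224 0.53448348 0.014     ]]
[[ 0.52412505 -0.05836854  0.2       ]
 [ 0.52522336  0.00378065  0.2       ]
 [ 0.49919862 -0.05289571  0.2       ]
 [ 0.508551    0.43333344  0.2       ]
 [ 0.52320866  0.52037949  0.2       ]]
[[ 0.50938064 -0.11274925  0.2       ]]
```

```bash
cat > to.py <<'E'
import sys
from h import *
from scipy.spatial.transform import Rotation as R
q=np.load('q.npy');c,s=np.cos(q[2]),np.sin(q[2])
C=np.array([[c,-s,0],[s,c,0],[0,0,1]]);o0=np.array([q[0],q[1],q[3]])
W=C@np.array([[0,1,0],[1,0,0],[0,0,-1]])
def go(pts,tilt=(0,0,0)):
    """tilt: rotation vector in case axes applied to tool-down"""
    o=manip.get_obs();T=R.from_quat(o['ee_rot']).as_matrix();p=np.array(o['position'])
    print('t',round(o['clock'],2),'case pos mm',np.round((C.T@(p-o0))*1e3,1),'F case',np.round(C.T@o['ft_force'],2),'joints',np.round(o['joint_pos'],2))
    Wt=C@R.from_rotvec(tilt).as_matrix()@C.T@W
    print('rotvec',np.round(R.from_matrix(T.T@Wt).as_rotvec(),3))
    for P in pts: print(P,np.round(T.T@(C@(np.array(P)/1e3)+o0-p),4))
if __name__=='__main__': go(eval(sys.argv[1]),*(eval(a) for a in sys.argv[2:]))
E
python3 to.py '[(-15,110,135)]'
```

```text
t 0.1 case pos mm [-129.8  522.6  214.7] F case [ 0.17  0.32 -0.66] joints [-1.27  0.33 -0.06  1.46  0.02  1.35 -0.09]
rotvec [-0.001  0.001  0.919]
(-15, 110, 135) [-0.3415 -0.2582  0.08  ]
```

```bash
python3 jog.py '0 0 0.09 -0.034 -0.026 0 0;0 0 0.18 -0.068 -0.052 0 0;0 0 0.27 -0.10 -0.077 0 0;0 0 0.36 -0.137 -0.103 0 0;0 0 0.46 -0.17 -0.13 0 0;0 0 0.55 -0.205 -0.155 0 0;0 0 0.64 -0.24 -0.18 0 0;0 0 0.74 -0.273 -0.207 0.02 0;0 0 0.83 -0.307 -0.232 0.04 0;0 0 0.919 -0.3415 -0.258 0.06 0;0 0 0.919 -0.3415 -0.258 0.08 0;0 0 0.919 -0.3415 -0.258 0.08 0;0 0 0.919 -0.3415 -0.258 0.08 0' 20; python3 to.py '[(-15,80,135)]'
python3 - <<'E'
from h import *
i=[cv2.resize(manip.camera('top')[165:285,150:310],None,fx=2.5,fy=2.5),cv2.resize(manip.camera('side')[150:270,290:450],None,fx=2.5,fy=2.5)]
cv2.imwrite('pics/a.png',np.hstack(i))
E
```

```text
clock: 1.72
position: [0.4394, 0.2417, 0.1519]
ee_rot: [0.58, 0.815, 0.0, -0.0]
ft_force: [0.2, 0.0, -0.1]
grip_width: -0.003
grasp_force: 0.0
t 1.73 case pos mm [-14.5 111.2 136. ] F case [ 0.16 -0.03 -0.15] joints [-0.86  0.12  0.29  1.9  -0.04  1.13 -0.23]
rotvec [ 0.    -0.     0.001]
(-15, 80, 135) [-0.0312 -0.0005  0.001 ]
```

View pics/a.png

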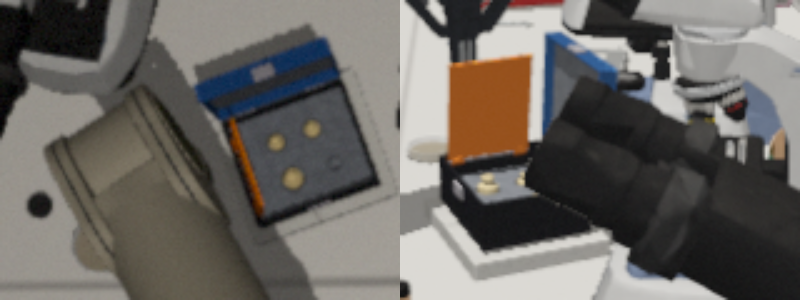

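```bash
python3 jog.py '0 0 0 -0.015 0 0 0;0 0 0 -0.03 0 0 0;0 0 0 -0.04 0 0 0;0 0 0 -0.05 0 0.001 0;0 0 0 -0.058 0 0.003 0;0 0 0 -0.066 0 0.005 0;0 0 0 -0.074 0 0.009 0;0 0 0 -0.082 0 0.013 0;0 0 0 -0.089 0 0.018 0;0 0 0 -0.095 0 0.023 0;0 0 0 -0.101 0 0.029 0;0 0 0 -0.106 0 0.036 0;0 0 0 -0.111 0 0.043 0;0 0 0 -0.115 0 0.05 0;0 0 0 -0.118 0 0.058 0;0 0 0 -0.12 0 0.066 0;0 0 0 -0.121 0 0.072 0;0 0 0 -0.122 0 0.078 0;0 0 0 -0.122 0 0.08 0;0 0 0 -0.122 0 0.08 0'; python3 to.py '[(-15,-12,51.5)]'
python3 - <<'E'
from h import *
i=[cv2.resize(manip.camera('top')[165:285,150:310],None,fx=2.5,fy=2.5),cv2.resize(manip.camera('side')[150:270,290:450],None,fx=2.5,fy=2.5)]
cv2.imwrite('pics/b.png',np.hstack(i))
E
```

```text
clock: 4.32
position: [0.4793, 0.1257, 0.0714]
ee_rot: [0.581, 0.814, 0.0, -0.0]
ft_force: [1.2, -0.7, 0.2]
grip_width: 0.001
grasp_force: 0.1
t 4.33 case pos mm [-14.7 -11.5  55.5] F case [ 0.94 -1.05  0.2 ] joints [-0.7   0.21  0.38  1.99 -0.1   0.95  0.07]
rotvec [-0. -0. -0.]
(-15, -12, 51.5) [-0.0005 -0.0003  0.004 ]
```

View pics/b.png

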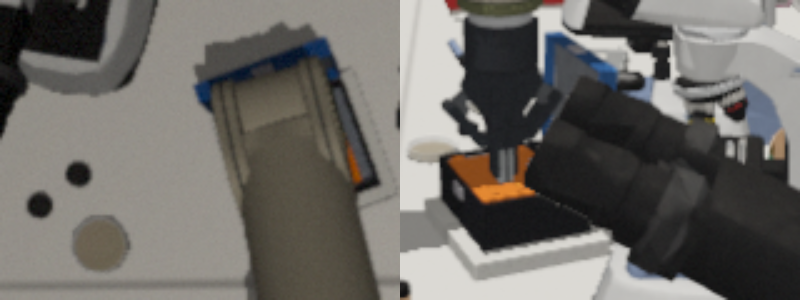

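The flap is down, nearly flat (orange in the case). I'll press gently to seat it.

```bash
python3 jog.py '0 0 0 0 0 0.001 0;0 0 0 0 0 0.002 0;0 0 0 0 0 0.003 0;0 0 0 0 0 0.003 0'; python3 to.py '[(-15,-12,51.5)]'; python3 jog.py '0 0 0 0 0 0.001 0;0 0 0 0 0 0.001 0;0 0 0 0 0 0.0015 0;0 0 0 0 0 0.0015 0'; python3 to.py '[(-15,-12,51.5)]'
```

```text
clock: 4.92
position: [0.4798, 0.1259, 0.0704]
ee_rot: [0.581, 0.814, 0.001, -0.0]
ft_force: [-11.2, -3.8, 28.5]
grip_width: 0.002
grasp_force: 14.4
t 4.92 case pos mm [-14.1 -11.4  54.5] F case [-1.180e+01  1.000e-02  2.852e+01] joints [-0.7   0.21  0.38  1.99 -0.1   0.95  0.07]
rotvec [ 0.001 -0.001 -0.001]
(-15, -12, 51.5) [-0.0006 -0.0009  0.003 ]
clock: 5.42
position: [0.4801, 0.126, 0.07]
ee_rot: [0.581, 0.814, 0.001, -0.0]
ft_force: [-16.2, -5.6, 42.5]
grip_width: 0.001
grasp_force: 21.3
t 5.42 case pos mm [-13.9 -11.5  54. ] F case [-1.715e+01  3.000e-02  4.250e+01] joints [-0.7   0.22  0.38  1.99 -0.1   0.95  0.07]
rotvec [ 0.001 -0.002 -0.001]
(-15, -12, 51.5) [-0.0006 -0.0011  0.0025]
```

The flap is seated at a reading of about 54.5 mm, so the block is roughly 3 mm higher than I fitted. The second press reached 42 N, which was more than needed. I'll back off, correct the height and go over the lid to its back.

```bash
python3 jog.py '0 0 0 0 0 -0.01 0;0 0 0 0 0 -0.04 0;0 0 0 0.01 0 -0.08 0;0 0 0 0.02 0 -0.12 0;0 0 0 0.025 0 -0.165 0;0 0 0 0.025 0.03 -0.165 0;0 0 0 0.025 0.07 -0.165 0;0 0 0 0.025 0.11 -0.165 0;0 0 0 0.025 0.14 -0.165 0;0 0 0 0.025 0.145 -0.165 0;0 0 0 0.025 0.145 -0.165 0'
python3 -c "
import numpy as np;q=np.load('q.npy');q[3]=.0187;np.save('q.npy',q)"; python3 to.py '[(130,15,156)]'
python3 - <<'E'
from h import *
i=[cv2.resize(manip.camera('top')[165:285,190:350],None,fx=2.5,fy=2.5),cv2.resize(manip.camera('side')[150:270,290:450],None,fx=2.5,fy=2.5)]
cv2.imwrite('pics/c.png',np.hstack(i))
E
```

```text
clock: 6.8
position: [0.608, 0.1965, 0.2314]
ee_rot: [0.581, 0.814, -0.0, -0.0]
ft_force: [-0.5, -0.0, -0.3]
grip_width: 0.002
grasp_force: 0.0
t 6.8 case pos mm [130.   13.4 212.7] F case [-0.44  0.13 -0.34] joints [-0.69  0.38  0.41  1.44 -0.15  1.36  0.05]
rotvec [-0.001  0.    -0.   ]
(130, 15, 156) [0.0016 0.     0.0567]
```

View pics/c.png

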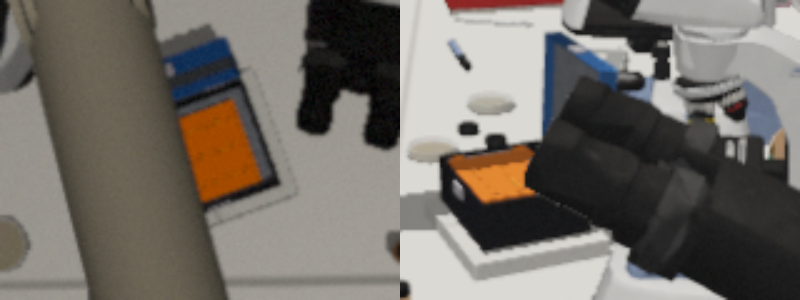

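The flap is flat and the lid is still upright. Next I'll descend behind the lid and swing it along its arc.

```bash
python3 jog.py '0 0 0 0 0 0.03 0;0 0 0 0 0 0.055 0;0 0 0 0 0 0.055 0;0 0 0 0 -0.015 0.055 0;0 0 0 0 -0.028 0.055 0;0 0 0 0 -0.04 0.055 0;0 0 0 0 -0.052 0.055 0;0 0 0 0 -0.062 0.055 0;0 0 0 0 -0.072 0.056 0;0 0 0 0 -0.082 0.059 0;0 0 0 0 -0.092 0.062 0;0 0 0 0 -0.101 0.066 0;0 0 0 0 -0.11 0.071 0;0 0 0 0 -0.118 0.077 0;0 0 0 0 -0.126 0.084 0;0 0 0 0 -0.133 0.092 0;0 0 0 0 -0.139 0.1 0;0 0 0 0 -0.139 0.1 0'; python3 to.py '[(-18,15,96),(-22,15,86),(-24,15,76.5)]'
python3 - <<'E'
from h import *
i=[cv2.resize(manip.camera('top')[165:285,190:350],None,fx=2.5,fy=2.5),cv2.resize(manip.camera('side')[150:270,290:450],None,fx=2.5,fy=2.5)]
cv2.imwrite('pics/d.png',np.hstack(i))
E
```

```text
clock: 9.15
position: [0.4761, 0.151, 0.131]
ee_rot: [0.581, 0.814, -0.001, -0.0]
ft_force: [0.4, -0.7, -0.1]
grip_width: 0.002
grasp_force: 0.0
t 9.15 case pos mm [ -9.5  13.5 112.3] F case [ 0.18 -0.84 -0.08] joints [-0.76  0.14  0.39  1.93 -0.06  1.08 -0.01]
rotvec [-0.001  0.    -0.   ]
(-18, 15, 96) [ 0.0015 -0.0085  0.0163]
(-22, 15, 86) [ 0.0015 -0.0125  0.0263]
(-24, 15, 76.5) [ 0.0015 -0.0144  0.0358]
```

View pics/d.png

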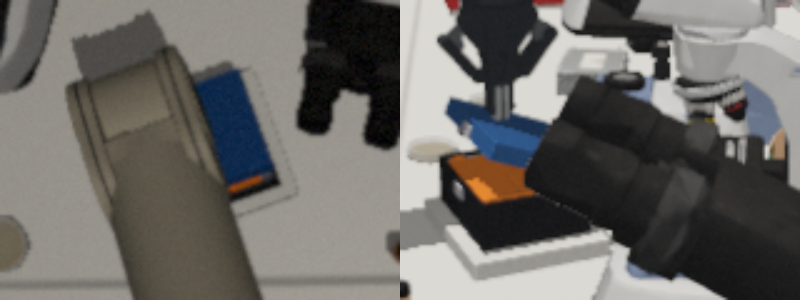

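The lid is about 0.4 rad from shut and following the fingers. I'll continue down, then press in small checked steps.

```bash
python3 jog.py '0 0 0 0 -0.005 0.008 0;0 0 0 0 -0.0085 0.016 0;0 0 0 0 -0.011 0.022 0;0 0 0 0 -0.013 0.028 0;0 0 0 0 -0.014 0.032 0;0 0 0 0 -0.014 0.033 0;0 0 0 0 -0.014 0.033 0'; python3 to.py '[(-24,15,76.5)]'
```

```text
clock: 10.12
position: [0.4637, 0.1468, 0.0988]
ee_rot: [0.581, 0.814, 0.0, 0.0]
ft_force: [-0.1, -0.1, 0.5]
grip_width: 0.002
grasp_force: 0.0
t 10.12 case pos mm [-22.6  13.5  80.1] F case [-0.17 -0.09  0.54] joints [-0.76  0.15  0.38  1.99 -0.07  1.01 -0.01]
rotvec [ 0. -0. -0.]
(-24, 15, 76.5) [ 0.0015 -0.0014  0.0036]
```

```bash
python3 jog.py '0 0 0 0 0 0.001 0;0 0 0 0 0 0.002 0;0 0 0 0 0 0.002 0;0 0 0 0 0 0.002 0'; python3 to.py '[(-24,15,76.5)]'
```

```text
clock: 10.62
position: [0.4636, 0.1468, 0.0968]
ee_rot: [0.581, 0.814, 0.0, -0.0]
ft_force: [-0.8, 0.3, -0.4]
grip_width: 0.004
grasp_force: 0.0
t 10.62 case pos mm [-22.7  13.6  78.1] F case [-0.67  0.52 -0.36] joints [-0.76  0.15  0.38  2.   -0.07  1.   -0.01]
rotvec [ 0. -0. -0.]
(-24, 15, 76.5) [ 0.0014 -0.0013  0.0016]
```

```bash
python3 jog.py '0 0 0 0 0 0.0005 0;0 0 0 0 0 0.001 0;0 0 0 0 0 0.001 0'; python3 to.py '[(-24,15,76.5)]'
```

```text
clock: 11.0
position: [0.4636, 0.1468, 0.0962]
ee_rot: [0.581, 0.814, 0.0, -0.0]
ft_force: [-3.1, -1.3, 7.6]
grip_width: -0.003
grasp_force: 3.5
t 11.0 case pos mm [-22.7  13.6  77.5] F case [-3.36 -0.24  7.59] joints [-0.76  0.15  0.38  2.   -0.07  1.   -0.01]
rotvec [ 0. -0. -0.]
(-24, 15, 76.5) [ 0.0014 -0.0013  0.001 ]
```

```bash
python3 jog.py '0 0 0 0 0 0.0003 0;0 0 0 0 0 0.0003 0'; python3 to.py '[(-24,15,76.5)]'
```

```text
clock: 11.25
position: [0.4637, 0.1468, 0.0962]
ee_rot: [0.581, 0.814, 0.0, -0.0]
ft_force: [-4.7, -2.2, 9.7]
grip_width: 0.003
grasp_force: 5.1
t 11.25 case pos mm [-22.6  13.6  77.5] F case [-5.14 -0.57  9.69] joints [-0.76  0.15  0.38  2.   -0.07  1.   -0.01]
rotvec [ 0. -0. -0.]
(-24, 15, 76.5) [ 0.0014 -0.0014  0.001 ]
```

Position holds while the force rises, so the lid is against its stop. I'll lift clear and check.

```bash
python3 jog.py '0 0 0 0 0 -0.01 0;0 0 0 0 0 -0.04 0;0 0 0 0 0 -0.08 0;0 0 0 0.03 -0.02 -0.12 0;0 0 0 0.08 -0.04 -0.13 0;0 0 0 0.13 -0.06 -0.13 0;0 0 0 0.18 -0.08 -0.13 0;0 0 0 0.23 -0.09 -0.13 0;0 0 0 0.27 -0.1 -0.13 0;0 0 0 0.27 -0.1 -0.13 0;0 0 0 0.27 -0.1 -0.13 0'
python3 - <<'E'
from h import *
i=[cv2.resize(manip.camera('top')[165:285,190:350],None,fx=2.5,fy=2.5,interpolation=2),cv2.resize(manip.camera('side')[150:270,290:450],None,fx=2.5,fy=2.5,interpolation=2)]
cv2.imwrite('pics/e.png',np.hstack(i))
E
```

```text
clock: 12.62
position: [0.2816, 0.3688, 0.2257]
ee_rot: [0.581, 0.814, 0.0, 0.0]
ft_force: [0.6, 0.2, 0.7]
grip_width: 0.001
grasp_force: 0.0
```

View pics/e.png

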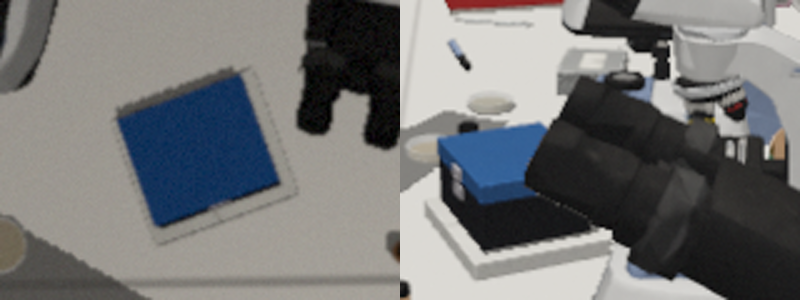

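The lid is flush on the case with both latch halves meeting, the hand is clear, and the other items in view are where they were.

```bash
python3 -c "
from workcell import manip
print(manip.hand_in())"
```

```text
the job is handed in; nothing more can be done
None
```

I folded the flap flat, shut the lid over it, took the hand clear and handed the job in at about 12.7 s; the one flaw is that seating the flap peaked at about 42 N, well above a light push, while the lid took about 10 N.

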